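# Seat the keyed drive collar on the winged prayer wheel spindle

### The arm

A 6-joint arm with a two-finger parallel gripper is mounted at the origin on the work surface. World frame = base frame: x ahead of the robot, y to its left, z up, the work surface at z = 0. Lengths are in m, angles in degrees, forces in N, time in s.
With the tool pointing down it reaches from about 0.25 to 0.725 m from the base axis. Payload 9.7 kg.
Tool frame: the origin (TCP) lies midway between the tips of the shut fingers; the grasp point (between the pads) lies 19 mm behind it; z points along the fingers, y is the line along which they close (so a half turn about z gives the same grasp; the last joint's range is limited). The gripper opens to 85 mm and grips with 20 to 120 N. Pads are 22 mm wide; open, the fingers measure 114 mm over their backs; the gripper's body (76 mm by 85 mm) begins 54 mm behind the grasp point. The pads swing forward as they close: fully open they stand 13 mm farther back than shut.
Start: joints at [74.427, 4.979, 10.078, 95.1, 0, 90], TCP at [0.148, 0.53, 0.211] pointing down, gripper open.
Joint ranges: [-179.16, 179.16], [-48.56, 103.87], [-65.8, 70.77], [-126.05, 130.52], [-82.76, 87.17], [-180, 180]. Speed limits (degrees/s): [127.2, 127.2, 147.25, 180, 180, 180].

### API

Orientations are given as [roll, pitch, yaw] about the fixed x, y, z axes, in that order (R = Rz(yaw) Ry(pitch) Rx(roll)).
In Python, from workcell import bot gives the robot as it stands.
- The arm moves only by the shell command python3 -m crank 'ROWS' [FORCE]. ROWS is JSON, a list of rows, each an object with "gripper": the finger opening in mm, from 0 to 85.4; "travel": the shift along the tool's x, y, z in mm, a list of three; "twist": the turn, a rotation vector about the tool's x, y, z in rad, a list of three. In form: [{"gripper": gripper, "travel": [tx, ty, tz], "twist": [rx, ry, rz]}, ...]. A call has 1 to 12 rows; each row shifts and turns the commanded pose from where the row before left it, along the tool's axes as they then stand; what a row does not reach is not made up. A row lasts 1/8 s, in which the tool goes at most 62.5 mm and 10.7 degrees, less where a joint would pass 70% of its speed; a pose out of reach is approached as far as the arm can. A call is refused whole if a number of a shift passes 62.5 or a number of a turn 0.188, either way. A call with a gripper value outside its range is refused whole. The fingers move at their own pace and stop on an object; FORCE is the grip in N (left out, the last holds). Time passes only in rows, so rows that do not move let the fingers close. It gives the time, the measured TCP pose, the force, the opening and the grip force at its end, in the units of the state.
- bot.get_obs(): the state, without advancing time (a new reading comes with each control period).
- bot.camera(name): name is "scene" or "side" or "wrist"; returns the picture (420x560x3 uint8, red, green, blue); there is no depth.
- bot.calibration(name): a dict with "vfov" (degrees; the focal length in pixels is half the picture's height over the tangent of half this angle, whatever the lens; pixels are square), "cx", "cy" (the principal point, pixels), "camera_from_world" (4x4, takes a point from world to camera coordinates). Camera axes: x right, y down, z forward; pixel columns grow to the right and rows downward; lengths in m; the calibration is good to about 2 mm. A picture is of the moment at which its call begins: read the wrist's pose just before it. calibration takes no time and is no camera call; for the wrist camera it gives the pose at the moment of the call.
- bot.job_done(): hands the job in; it is judged then, once.
The state is a dict: "time": time; "q": joint angles; "qd": joint speeds; "joint_efforts": joint torques, N m; "ee_pos": TCP position; "tcp_rot": TCP orientation; "wrist_force": force on the tool from outside, world axes, zero at the start; "torque": the same for the moment, N m; "opening": finger opening in m; "grasp_force": force on a finger pad.
Only numpy, scipy, OpenCV 4.12 (cv2) and the standard library are available. Lean on these libraries where they do the work, as an engineer would, in place of code of your own. Each camera call takes 0.05 s, during which the arm holds its last target. There are 200 camera calls.

### The job

Pick up the slotted brass drive collar (the oblong one with two flat sides), turn it until its keyway slot lines up with the two wings of the upright steel spindle, and lower it over the spindle until it sits fully home on the round flange; either way round will do. Keep hold of it until it is well down over the wings rather than dropping it on, then let go, and leave the two round bearing cups where they stand.

Things in the scene. Friction and masses are not known exactly. Their poses are not given: they have to be found in the camera images.
- collar_mid (a point): Centre (half-way up) of the loose upright brass drive collar: 70 mm long (x), 48 wide across the flat sides (y; grip here), 48 tall (z, up), about 0.45-0.7 kg. A keyway slot 54 mm (x) by 20 (y), opened to 28 x 28 at the middle, runs right through it top to bottom. Same after a half turn. Stands on an iron plate whose top is 12 mm above the bench, at one of three places shared with the cups.
- spindle_seat (a point): On the axis of the fixed steel spindle, at its round flange's top (72 mm across, 20 above the bench). A 16 mm shaft rises 64 mm from here, its last 10 tapering. Two wings, 40 mm tip to tip along x, 8 thick (y), stand 28 above the flange. z up. The collar goes down only with its x along this x within 15 degrees (6 mm play all round); home, its centre is 24 mm above this point.
- cup_a: Bystander: a loose round tarnished-brass bearing cup, 54 mm across, 36 mm tall, open at the top, no slot. Origin at the centre of its underside. To be left alone.
- cup_b: Bystander: a second bearing cup just like cup_a. To be left alone.
Mind the look-alikes: they are no part of the job. Leave any green or turquoise look-alike of the part that bears collar_mid alone.

How it is judged (in metres and radians):
On the way:
1. the collar, still held in the gripper, is at least 10 mm down over the wings (z of collar_mid in the frame of spindle_seat below 0.042 m and horizontal distance between collar_mid and spindle_seat below 0.012 m and contact force between the fingers and collar above 1 N), for 0.1 s.
At the end, for the whole second after the job is handed in: The collar is released and at rest over the spindle, upright (within 6 degrees), its keyway over the wings (within 12 mm of the axis and 23 degrees), its underside on the flange (within 4 mm) (z of collar_mid in the frame of spindle_seat between 0.02 and 0.028 m and horizontal distance between collar_mid and spindle_seat below 0.012 m and angle between the x axis of collar_mid and the x axis of spindle_seat, either way round below 0.4 rad and angle between collar_mid's own z axis and vertical below 0.1 rad and linear speed of collar below 0.02 m/s); the robot touches nothing.
It fails at once if a bearing cup was shifted by more than 30 mm (distance of any of cup_a, cup_b from where it was at the start of the episode above 0.03 m).
It also fails if it takes over 38 s, if anything falls off the work surface, if the arm or the gripper's body presses on something with over 40 N, if the wrist force passes 120 N, or if a joint passes its speed limit or range.

## Working session

There is one attempt and no reset: what is moved stays moved. The work goes in short steps, Python scripts to look and compute and a shell command to move; the robot and the scene stay as the last step left them, time stands still between calls to the robot, and variables do not carry over. Pictures are saved under pics/ and viewed, at most 10 in all, crops included, and the job is handed in when it is done.

```bash
mkdir -p pics; cat > h.py <<'E'
from workcell import bot
import numpy as np, cv2
def cam(n):
    c=bot.calibration(n); im=bot.camera(n); return im,c
def K(c): 
    f=210/np.tan(np.radians(c["vfov"])/2); return f,c["cx"],c["cy"]
def ray(c,u,v,z):
    f,cx,cy=K(c); T=np.array(c["camera_from_world"]); R=T[:3,:3]; o=-R.T@T[:3,3]
    d=R.T@np.array([(u-cx)/f,(v-cy)/f,1]); return o+d*(z-o[2])/d[2]
def proj(c,p):
    f,cx,cy=K(c); q=(np.array(c["camera_from_world"])@np.r_[p,1])[:3]; return q[0]/q[2]*f+cx,q[1]/q[2]*f+cy
def save(n,im,s=1,crop=None):
    if crop: im=im[crop[1]:crop[3],crop[0]:crop[2]]
    cv2.imwrite("pics/"+n+".png",cv2.resize(im[:,:,::-1],None,fx=s,fy=s,interpolation=cv2.INTER_CUBIC))
E
python3 - <<'E'
from h import *
for n in("scene","side"):
    im,c=cam(n); np.save(n+".npy",im); print(n,c)
    save(n,im,1.4)
print(bot.get_obs())
E
```

```text
scene {'vfov': 56.74268468405912, 'cx': 279.85252373499156, 'cy': 210.83801971835837, 'camera_from_world': array([[-0.78720638,  0.6165116 ,  0.01481778,  0.43783274],
       [ 0.46265842,  0.60630124, -0.64679672, -0.23804882],
       [-0.40774171, -0.50230693, -0.76251849,  1.16625989],
       [ 0.        ,  0.        ,  0.        ,  1.        ]])}
side {'vfov': 51.15757394967275, 'cx': 278.77615481736143, 'cy': 208.97280066764867, 'camera_from_world': array([[ 0.99951509, -0.02847466,  0.01260087, -0.55654813],
       [-0.00494979, -0.54482371, -0.838536  ,  0.0524284 ],
       [ 0.03074228,  0.83806701, -0.54470046,  1.04685118],
       [ 0.        ,  0.        ,  0.        ,  1.        ]])}
{'time': 0.1, 'q': array([ 7.44270272e+01,  5.00683852e+00,  1.00399837e+01,  9.50992498e+01,
       -1.51611276e-03,  9.00008868e+01]), 'qd': array([ 0.07553065, -0.1067824 ,  0.03003174,  0.08169822,  0.15614058,
       -0.020727  ]), 'joint_efforts': array([-4.57168999e-04, -5.21559334e+01,  4.65654659e+01,  1.59899297e-02,
       -1.04247192e-04,  6.48398668e-07]), 'ee_pos': array([0.14760418, 0.52959313, 0.21057349]), 'tcp_rot': array([-1.79933895e+02,  1.51713493e-03,  1.64426142e+02]), 'wrist_force': array([-0.55577574, -0.04855274,  0.0609412 ]), 'torque': array([ 0.00192132, -0.02214824,  0.00425186]), 'grasp_force': 0.0, 'opening': 0.0856168154980187}
```

View pics/scene.png

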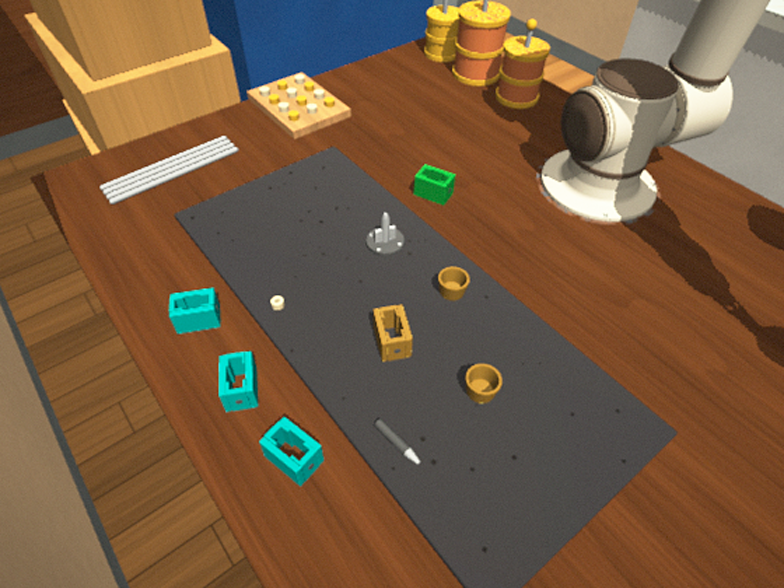

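View pics/side.png

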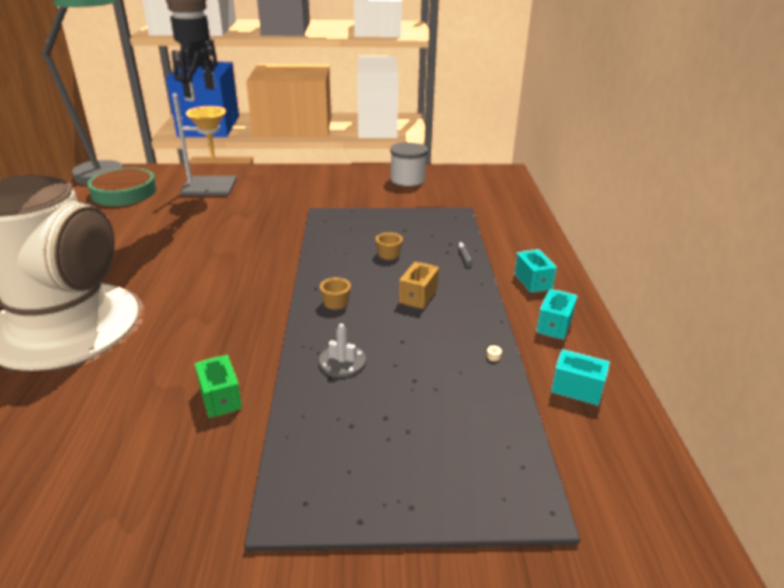

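Scene view: candidates for the collar are the brass oblong one (393,333 in the 1.4x view), the green (435,184), the turquoise ones (194,310), (238,381) and (291,450), and the round cups (453,283) and (483,384). The brass oblong at (393,333) matches the description. The spindle is at (385,238).
In the side view the collar is at (419,285), the spindle at (342,355), and the cups at (335,293) and (389,246).

```bash
python3 - <<'E'
from h import *
a=np.load("scene.npy"); b=np.load("side.npy")
A=cv2.resize(a[140:270,245:375],(390,390),interpolation=2); B=cv2.resize(b[160:290,215:345],(390,390),interpolation=2)
save("crop",np.hstack([A,B]))
for n,im,pts in(("scene",a,[(374,308),(401,305),(411,345),(383,349)]),("side",b,[(402,279),(428,264),(438,268),(413,285)])):
    c=bot.calibration(n)
    P=np.array([ray(c,u/1.4,v/1.4,.06) for u,v in pts]);print(n,P[:,:2].round(3).tolist(),P.mean(0))
c=bot.calibration("scene");print("spindle tip",ray(c,385/1.4,213/1.4,.084),"flange",ray(c,385/1.4,240/1.4,.02))
c=bot.calibration("side");print("spindle tip",ray(c,341.5/1.4,325/1.4,.084),"flange",ray(c,342/1.4,360/1.4,.02))
c=bot.calibration("wrist");print(c, bot.get_obs()["ee_pos"])
E
```

```text
scene [[0.611, 0.023], [0.574, 0.045], [0.61, 0.114], [0.648, 0.094]] [0.61073266 0.06909621 0.06      ]
side [[0.578, 0.042], [0.627, 0.093], [0.644, 0.079], [0.596, 0.022]] [0.61099567 0.05898237 0.06      ]
spindle tip [ 0.4768103  -0.12299649  0.084     ] flange [ 0.47806891 -0.12080632  0.02      ]
spindle tip [ 0.47982092 -0.1256753   0.084     ] flange [ 0.47874974 -0.12887469  0.02      ]
{'vfov': 65.2404693836544, 'cx': 277.3095672619903, 'cy': 207.5198047707673, 'camera_from_world': array([[ 0.26828611,  0.96333824, -0.00141179, -0.55009919],
       [ 0.92851877, -0.258198  ,  0.26680834, -0.03347551],
       [ 0.25666215, -0.07289185, -0.96374858,  0.37830318],
       [ 0.        ,  0.        ,  0.        ,  1.        ]])} [0.14760418 0.52959313 0.21057349]
```

View pics/crop.png

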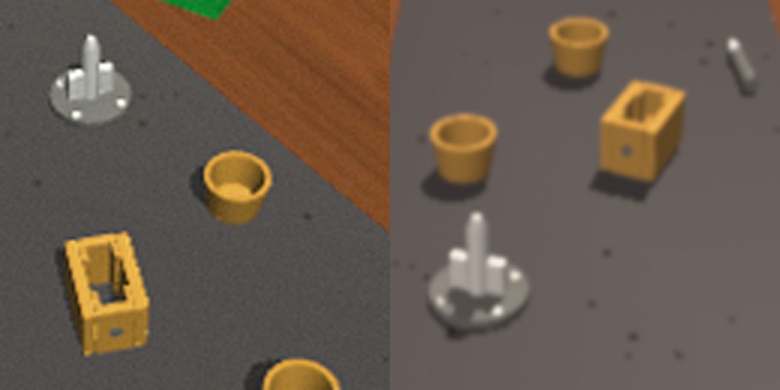

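```bash
python3 -m crank '[{"gripper":85,"travel":[-24,-13,0],"twist":[0,0,0]},{"gripper":85,"travel":[-50,-28,0],"twist":[0,0,0]},{"gripper":85,"travel":[-50,-28,0],"twist":[0,0,0]},{"gripper":85,"travel":[-50,-28,0],"twist":[0,0,0]},{"gripper":85,"travel":[-50,-28,0],"twist":[0,0,0]},{"gripper":85,"travel":[-50,-28,0],"twist":[0,0,0]},{"gripper":85,"travel":[-50,-28,0],"twist":[0,0,0]},{"gripper":85,"travel":[-50,-28,0],"twist":[0,0,0]},{"gripper":85,"travel":[-50,-28,0],"twist":[0,0,0]},{"gripper":85,"travel":[-50,-28,0],"twist":[0,0,0]},{"gripper":85,"travel":[-50,-28,0],"twist":[0,0,0]},{"gripper":85,"travel":[-47,-30,0],"twist":[0,0,0]}]' 40
python3 -m crank '[{"gripper":85,"travel":[0,0,0],"twist":[0,0,0.18]},{"gripper":85,"travel":[0,0,0],"twist":[0,0,0.185]},{"gripper":85,"travel":[0,0,0],"twist":[0,0,0.185]},{"gripper":85,"travel":[0,0,0],"twist":[0,0,0.185]},{"gripper":85,"travel":[0,0,0],"twist":[0,0,0.185]},{"gripper":85,"travel":[0,0,0],"twist":[0,0,0.185]},{"gripper":85,"travel":[0,0,0],"twist":[0,0,0.185]},{"gripper":85,"travel":[0,0,0],"twist":[0,0,0.185]},{"gripper":85,"travel":[0,0,0],"twist":[0,0,0.185]},{"gripper":85,"travel":[0,0,0],"twist":[0,0,0.185]},{"gripper":85,"travel":[0,0,0],"twist":[0,0,0]}]'
python3 - <<'E'
from h import *
im,c=cam("wrist"); np.save("w1.npy",im); save("w1",im,1.4); s=bot.get_obs(); print(s["time"],s["q"],s["ee_pos"],s["tcp_rot"])
hsv=cv2.cvtColor(im,cv2.COLOR_RGB2HSV); m=cv2.inRange(hsv,(10,120,60),(30,255,255))
n,l,st,ce=cv2.connectedComponentsWithStats(m)
print([(st[i].tolist(),ce[i].round()) for i in range(1,n) if st[i][4]>800])
E
```

```text
time: 1.6
ee_pos: [0.6121, 0.0638, 0.2106]
tcp_rot: [-180.0, -0.0, 164.4]
wrist_force: [0.2, 0.7, 0.5]
opening: 0.0853
grasp_force: 0.0
time: 2.98
ee_pos: [0.6109, 0.0654, 0.2108]
tcp_rot: [-180.0, 0.0, 58.8]
wrist_force: [-0.8, -0.4, -0.4]
opening: 0.0852
grasp_force: 0.0
3.025 [6.10778118e+00 1.41883824e+01 2.05030123e+01 9.63495113e+01
 9.46976307e-04 1.27153603e+02] [0.61089122 0.06537442 0.21082777] [-1.79971627e+02  2.03120137e-02  5.89541830e+01]
[([346, 0, 214, 338, 31502], array([479., 129.])), ([117, 48, 62, 60, 2351], array([146.,  76.])), ([0, 134, 125, 200, 13075], array([ 44., 253.])), ([249, 149, 55, 77, 2370], array([276., 191.])), ([146, 243, 51, 50, 931], array([180., 262.])), ([54, 385, 53, 35, 1239], array([ 82., 406.]))]
```

View pics/w1.png

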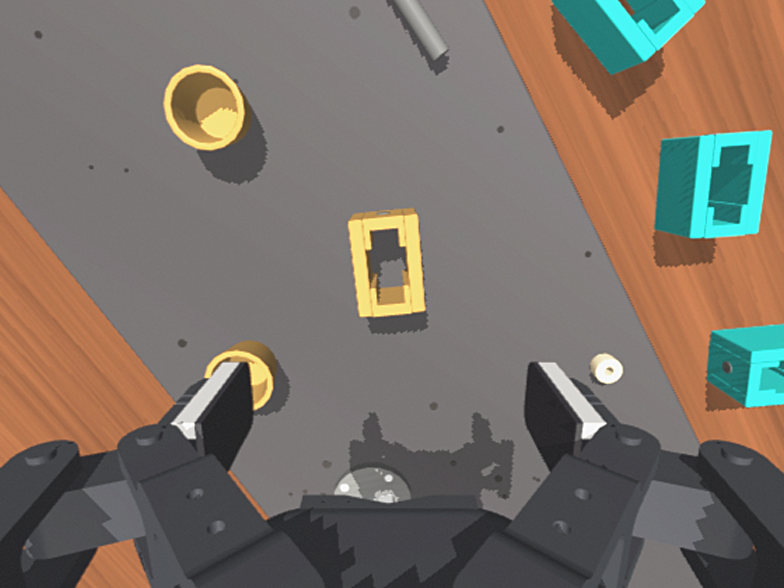

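Wrist view: collar at (387,265), its long axis about 5° off vertical in the picture. The nearer cup is at (240,377), the farther at (205,108), and the spindle flange at (372,485).

```bash
cat >> h.py <<'E'
def fit(c,pts,z):
    P=np.array([ray(c,u,v,z)[:2] for u,v in pts]); (x,y),(w,h),a=cv2.minAreaRect((P*1000).astype(np.float32))
    a=a if w>h else a+90
    return x,y,max(w,h),min(w,h),a%180
E
python3 - <<'E'
from h import *
im=np.load("w1.npy"); c=bot.calibration("wrist")
hsv=cv2.cvtColor(im,cv2.COLOR_RGB2HSV); m=cv2.inRange(hsv,(10,60,200),(32,255,255)); m[:145]=0;m[230:]=0;m[:,:245]=0;m[:,310:]=0
v,u=np.nonzero(m); print(fit(c,np.c_[u,v],.06))
print("corners",fit(c,np.array([(348,222),(417,215),(426,311),(360,316)])/1.4,.06))
print("near cup",ray(c,240/1.4,377/1.4,.048),"far",ray(c,205/1.4,107/1.4,.048))
for n,p in(("scene",[(245+77/3,140+81/3),(245+106/3,140+71/3)]),("side",[(215+68/3,160+254/3),(215+106/3,160+263/3)])):
    k=bot.calibration(n); q=[ray(k,*x,.048)[:2] for x in p]; d=q[1]-q[0]; print(n,q,np.degrees(np.arctan2(d[1],d[0])))
E
```

```text
(608.0679931640625, 65.08234405517578, 70.58812713623047, 47.36026382446289, 64.48762512207031)
corners (608.302490234375, 64.08904266357422, 68.80528259277344, 47.447601318359375, 64.9410171508789)
near cup [0.46394288 0.04663426 0.048     ] far [0.55930043 0.21730822 0.048     ]
scene [array([ 0.49485717, -0.11727323]), array([ 0.46766738, -0.11218369])] 169.3977341613035
side [array([ 0.46525486, -0.12125698]), array([ 0.4924379 , -0.13190899])] -21.39835480830574
```

```bash
python3 -m crank '[{"gripper":85,"travel":[0,0,0],"twist":[0,0,-0.097]},{"gripper":85,"travel":[-1.6,-2.3,20],"twist":[0,0,0]},{"gripper":85,"travel":[0,0,45],"twist":[0,0,0]},{"gripper":85,"travel":[0,0,45],"twist":[0,0,0]},{"gripper":85,"travel":[0,0,40],"twist":[0,0,0]},{"gripper":85,"travel":[0,0,24],"twist":[0,0,0]},{"gripper":85,"travel":[0,0,12],"twist":[0,0,0]},{"gripper":85,"travel":[0,0,0],"twist":[0,0,0]}]'
python3 -m crank '[{"gripper":40,"travel":[0,0,0],"twist":[0,0,0]},{"gripper":40,"travel":[0,0,0],"twist":[0,0,0]},{"gripper":40,"travel":[0,0,0],"twist":[0,0,0]},{"gripper":40,"travel":[0,0,0],"twist":[0,0,0]},{"gripper":40,"travel":[0,0,0],"twist":[0,0,0]},{"gripper":40,"travel":[0,0,0],"twist":[0,0,0]}]' 60
```

```text
time: 4.03
ee_pos: [0.6079, 0.0649, 0.0248]
tcp_rot: [-180.0, 0.0, 64.4]
wrist_force: [0.0, -0.4, -0.3]
opening: 0.0855
grasp_force: 0.0
time: 4.78
ee_pos: [0.6094, 0.0649, 0.0268]
tcp_rot: [179.8, -0.1, 64.3]
wrist_force: [0.7, -1.1, 6.0]
opening: 0.0461
grasp_force: 64.0
```

```bash
python3 -m crank '[{"gripper":40,"travel":[0,0,-10],"twist":[0,0,0]},{"gripper":40,"travel":[0,0,-35],"twist":[0,0,0]},{"gripper":40,"travel":[0,0,-45],"twist":[0,0,0]},{"gripper":40,"travel":[0,0,-45],"twist":[0,0,0]},{"gripper":40,"travel":[0,0,-20],"twist":[0,0,0]},{"gripper":40,"travel":[-20,3,0],"twist":[0,0,0]},{"gripper":40,"travel":[-43,6.7,0],"twist":[0,0,0]},{"gripper":40,"travel":[-43,6.7,0],"twist":[0,0,0]},{"gripper":40,"travel":[-43,6.7,0],"twist":[0,0,0]},{"gripper":40,"travel":[-43,6.7,0],"twist":[0,0,0]},{"gripper":40,"travel":[-24,4,0],"twist":[0,0,0]}]'
python3 -m crank '[{"gripper":40,"travel":[0,0,0],"twist":[0,0,-0.175]},{"gripper":40,"travel":[0,0,0],"twist":[0,0,-0.175]},{"gripper":40,"travel":[0,0,0],"twist":[0,0,-0.175]},{"gripper":40,"travel":[0,0,0],"twist":[0,0,-0.175]},{"gripper":40,"travel":[0,0,0],"twist":[0,0,-0.175]},{"gripper":40,"travel":[0,0,0],"twist":[0,0,-0.175]},{"gripper":40,"travel":[0,0,0],"twist":[0,0,-0.175]},{"gripper":40,"travel":[0,0,0],"twist":[0,0,-0.175]},{"gripper":40,"travel":[0,0,0],"twist":[0,0,-0.175]},{"gripper":40,"travel":[0,0,0],"twist":[0,0,-0.175]},{"gripper":40,"travel":[0,0,0],"twist":[0,0,0]}]'
python3 - <<'E'
from h import *
im,c=cam("wrist"); np.save("w2.npy",im); save("w2",im,1.4); s=bot.get_obs(); print(s["time"],s["q"],s["ee_pos"],s["tcp_rot"])
E
```

```text
time: 6.15
ee_pos: [0.5428, -0.1467, 0.1788]
tcp_rot: [-179.8, 0.1, 64.2]
wrist_force: [0.3, -0.1, -6.3]
opening: 0.0461
grasp_force: 63.8
time: 7.52
ee_pos: [0.5438, -0.1447, 0.1789]
tcp_rot: [-180.0, -0.1, 164.4]
wrist_force: [-0.4, 0.3, -6.0]
opening: 0.0463
grasp_force: 63.8
7.575 [-1.48894749e+01  6.32421813e+00  7.97129053e+00  9.17633791e+01
 -8.11675889e-03  8.14052992e-01] [ 0.54399984 -0.14468489  0.17914129] [-1.79990232e+02 -1.16179594e-01  1.64296470e+02]
```

View pics/w2.png

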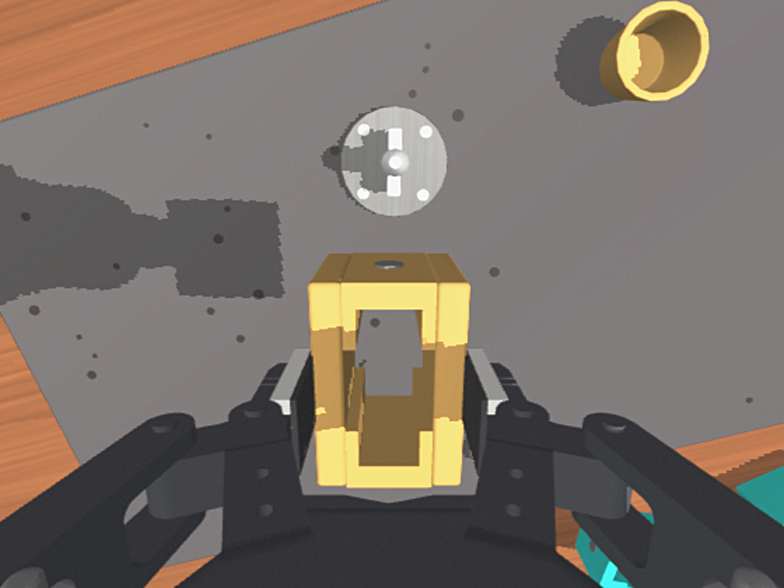

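Wrist view: the collar is held square, its top face running from (309,283) to (463,487). The spindle tip is at (397,161), the wing tops span (394,130) to (394,193), and the flange centre is near (394,161).

```bash
python3 - <<'E'
from h import *
c=bot.calibration("wrist");s=bot.get_obs(); p=s["ee_pos"]
r=lambda u,v,z: ray(c,u/1.4,v/1.4,z)
C=fit(c,np.array([(309,283),(469,283),(463,487),(317,487)])/1.4,p[2]+.0332); print("collar",C)
a,b=r(394.5,128,.048),r(394,196,.048); print("wings",a,b,(a+b)/2,np.linalg.norm(a-b),np.degrees(np.arctan2(*(a-b)[1::-1])))
t=r(397,161,.084);f=r(394.5,161.5,.02); print("tip",t,"flange",f)
yw=np.radians(s["tcp_rot"][2]); X=np.array([np.cos(yw),np.sin(yw)]);Y=np.array([np.sin(yw),-np.cos(yw)])
for g in ((a+b)/2,t,f): d=g[:2]*1000-np.array(C[:2]); print("move",d@X,d@Y)
print(p)
E
```

```text
collar (543.8978881835938, -143.38465881347656, 69.57354736328125, 48.22734832763672, 164.3245391845703)
wings [ 0.45892186 -0.11623694  0.048     ] [ 0.49767838 -0.12729925  0.048     ] [ 0.47830012 -0.12176809  0.048     ] 0.04030436829862933 164.06961373071522
tip [ 0.47788014 -0.12056768  0.084     ] flange [ 0.47763195 -0.12104848  0.02      ]
move 69.00006985551414 3.055055670619936
move 69.72928374482159 4.0969908872805325
move 69.838067986267 3.5669626754756556
[ 0.54399984 -0.14468489  0.17914129]
```

```bash
python3 -m crank '[{"gripper":40,"travel":[20,1,0],"twist":[0,0,0]},{"gripper":40,"travel":[30,1.5,0],"twist":[0,0,0]},{"gripper":40,"travel":[19.5,1,0],"twist":[0,0,0]},{"gripper":40,"travel":[0,0,35],"twist":[0,0,0]},{"gripper":40,"travel":[0,0,35],"twist":[0,0,0]},{"gripper":40,"travel":[0,0,0],"twist":[0,0,0]},{"gripper":40,"travel":[0,0,0],"twist":[0,0,0]}]'
python3 - <<'E'
from h import *
im,c=cam("wrist"); k,d=cam("side")
A=cv2.resize(im,(560,420)); B=cv2.resize(k[190:290,200:300],(240,240),interpolation=2); B=np.vstack([B,np.zeros((180,240,3),np.uint8)]); save("w3",np.hstack([A,B]))
print(bot.get_obs()["ee_pos"])
E
```

```text
time: 8.45
ee_pos: [0.4791, -0.1227, 0.1114]
tcp_rot: [-180.0, 0.1, 164.4]
wrist_force: [0.7, 0.4, -6.0]
opening: 0.046
grasp_force: 64.5
[ 0.47963825 -0.12272747  0.11189614]
```

View pics/w3.png

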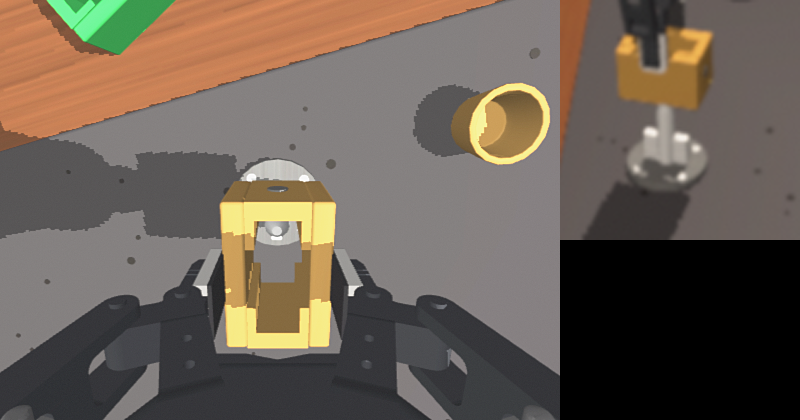

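The spindle tip shows at (277,230), inside the slot and central sideways, so I lower the collar.

```bash
python3 -m crank '[{"gripper":40,"travel":[1,0,12],"twist":[0,0,0]},{"gripper":40,"travel":[0,0,12],"twist":[0,0,0]},{"gripper":40,"travel":[0,0,12],"twist":[0,0,0]},{"gripper":40,"travel":[0,0,0],"twist":[0,0,0]}]'
```

```text
time: 9.05
ee_pos: [0.477, -0.1219, 0.0727]
tcp_rot: [-180.0, -0.1, 164.5]
wrist_force: [-0.8, 0.5, -6.0]
opening: 0.0459
grasp_force: 64.4
```

```bash
python3 -m crank '[{"gripper":40,"travel":[0,0,8],"twist":[0,0,0]},{"gripper":40,"travel":[0,0,8],"twist":[0,0,0]},{"gripper":40,"travel":[0,0,8],"twist":[0,0,0]},{"gripper":40,"travel":[0,0,0],"twist":[0,0,0]}]'
```

```text
time: 9.55
ee_pos: [0.4774, -0.122, 0.0493]
tcp_rot: [-180.0, -0.1, 164.5]
wrist_force: [0.1, -0.4, -5.9]
opening: 0.0462
grasp_force: 64.4
```

Free so far; the collar is about 14 mm over the wings. I lower it in small steps to contact.

```bash
python3 -m crank '[{"gripper":40,"travel":[0,0,5],"twist":[0,0,0]},{"gripper":40,"travel":[0,0,5],"twist":[0,0,0]},{"gripper":40,"travel":[0,0,2.5],"twist":[0,0,0]},{"gripper":40,"travel":[0,0,0],"twist":[0,0,0]}]'
```

```text
time: 10.05
ee_pos: [0.4778, -0.1221, 0.0375]
tcp_rot: [-180.0, -0.0, 164.5]
wrist_force: [0.7, 0.0, -5.8]
opening: 0.0466
grasp_force: 64.5
```

```bash
python3 -m crank '[{"gripper":40,"travel":[0,0,1.5],"twist":[0,0,0]},{"gripper":40,"travel":[0,0,1],"twist":[0,0,0]},{"gripper":40,"travel":[0,0,0],"twist":[0,0,0]}]'
```

```text
time: 10.42
ee_pos: [0.4779, -0.1222, 0.0351]
tcp_rot: [180.0, -0.0, 164.5]
wrist_force: [-0.3, 0.8, -6.7]
opening: 0.046
grasp_force: 64.5
```

```bash
python3 -m crank '[{"gripper":40,"travel":[0,0,1],"twist":[0,0,0]},{"gripper":40,"travel":[0,0,0],"twist":[0,0,0]}]'
```

```text
time: 10.68
ee_pos: [0.478, -0.1222, 0.0348]
tcp_rot: [-180.0, 0.0, 164.5]
wrist_force: [-2.8, 0.4, 2.3]
opening: 0.0462
grasp_force: 65.4
```

Contact: the force has risen 9 N. I release and retreat straight up.

```bash
python3 -m crank '[{"gripper":60,"travel":[0,0,0],"twist":[0,0,0]},{"gripper":85,"travel":[0,0,0],"twist":[0,0,0]},{"gripper":85,"travel":[0,0,0],"twist":[0,0,0]},{"gripper":85,"travel":[0,0,0],"twist":[0,0,0]},{"gripper":85,"travel":[0,0,0],"twist":[0,0,0]},{"gripper":85,"travel":[0,0,-10],"twist":[0,0,0]},{"gripper":85,"travel":[0,0,-30],"twist":[0,0,0]},{"gripper":85,"travel":[0,0,-40],"twist":[0,0,0]},{"gripper":85,"travel":[0,0,-40],"twist":[0,0,0]},{"gripper":85,"travel":[0,0,-20],"twist":[0,0,0]},{"gripper":85,"travel":[0,0,0],"twist":[0,0,0]}]'
python3 - <<'E'
from h import *
im,c=cam("wrist"); k,d=cam("side")
B=cv2.resize(k[190:290,200:300],(240,240),interpolation=2); B=np.vstack([B,np.zeros((180,240,3),np.uint8)]); save("w4",np.hstack([im,B]))
hsv=cv2.cvtColor(im,cv2.COLOR_RGB2HSV); m=cv2.inRange(hsv,(10,60,200),(32,255,255)); print([cv2.boundingRect(x) for x in cv2.findContours(m,0,1)[0] if cv2.contourArea(x)>300])
E
```

```text
time: 12.05
ee_pos: [0.4787, -0.1224, 0.1762]
tcp_rot: [180.0, 0.2, 164.5]
wrist_force: [0.7, -0.2, -1.2]
opening: 0.0851
grasp_force: 0.0
[(249, 158, 58, 80), (427, 91, 63, 64), (151, 2, 207, 66)]
```

View pics/w4.png

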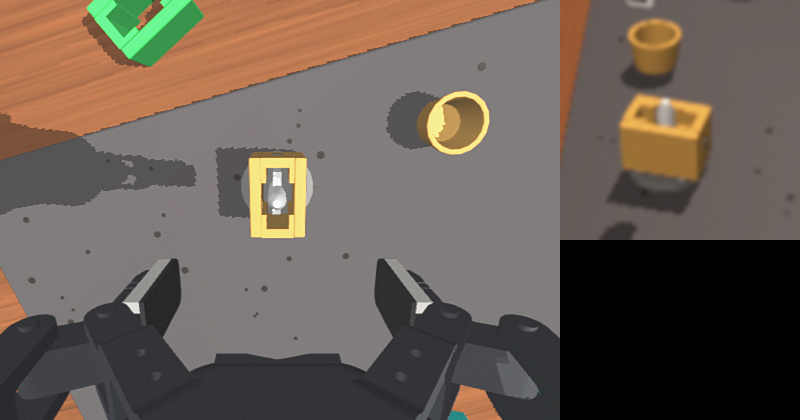

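The collar at (277,198) sits level on the flange with the shaft and wings inside its slot. The gripper is clear and the cup stands where it was.

```bash
python3 -c "
from workcell import bot
print(bot.job_done())"
```

```text
the job is handed in; nothing more can be done
None
```

The brass collar is seated on the spindle flange with its keyway over the wings. It was held until contact, then released, the cups were not touched, and the job was handed in at about 12 s; no verdict was returned.

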